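# Lock the T-bolt into the board holder's rail

## Task

Get the board holder's clamp rail ready: swing its hinged guard back until it stays open by itself, then take the T-bolt from its parking block and drop it into the rail's slot with its head lengthwise. Push it gently along until you feel the hidden pocket and twist it a quarter turn there, so that it ends locked under the lips with its handle bar square across the rail, flange flat down and at rest. Leave the guard open and do not disturb the tape roll or the solder reel.

Things in the scene. Friction and masses are not known exactly. Their poses are not given: they have to be found in the camera images.
- rail: Aluminium T-slot rail, fixed, 92 x 256 x 25 mm. Origin on the worktop under the middle of the slot; z up, y along the slot, x across it, towards the hinge (away from the robot). Flat top at z = 25 mm from x = -34 to +34 mm. Two hinge posts, 40 mm high, stand at x = 46, y = -100 and +100 mm. The hinged guard covers the slot at the start.
- slot (a point): Middle of the slot's mouth, on the rail's top (axes as the rail). The slot is 13 mm wide, runs along y from -76 to +76 mm and is closed beyond; lips 6 mm thick, floor 18 mm below the top. Below the lips it is lined to the slot's width, so the bolt's head can only slide, except in one hidden pocket.
- slot_end (a point): Closed -y end of the slot, on the rail's top. The hidden, unmarked pocket under the lips is 44 mm long (y), 36 mm wide; its centre is 61 to 106 mm in +y from this point. The bolt can turn (either way) only with its centre within 6 mm of the pocket's; once turned past about 10 degrees the pocket's ends stop it from sliding on.
- guard (a joint): Guard hinge: grey plate 64 x 180 x 4 mm, level over the slot at 0 (closed). Axis along rail y at rail x = 46, z = 34 mm; grows (rad) as the front edge swings up and back, to a stop at 1.95, where it leans back behind the hinge. Balance point about 1.54; beyond it falls open by itself, released before it falls shut. Lifting it takes about 0.7 N.
- guard_tab (a point): On the guard's black upright tab, a 12 x 12 mm post on the middle of the guard's front edge, standing 29 mm above the plate. The point is on its centre line, 9 mm below its top; closed, it is 62 mm in front of the hinge axis and 22 mm above it. Axes turn with the guard (y along the hinge).
- tbolt: T-bolt, 150 g. Origin: centre of the head's underside; z up, y along the head. Steel head 10 x 30 x 8 mm (x, y, z), lowest 3 mm 7.5 wide; stem 10 mm round; flange 36 mm round, z = 16 to 20 mm, rests on the rail's top (origin then at rail z = 9 mm). Black handle bar along the head, on the flange: 12 mm wide, y = -38 to +20, z = 20 to 40 mm.
- crossbar (a point): Centre of the crossbar at the -y end of the T-bolt's bar (bolt axes): 48 mm wide (x), 10 mm in y, 20 mm tall; 43 mm from the bolt's centre line. The bolt slides and turns easily (under 2 N). Outside the pocket a sideways push on the bar moves it only some 6 degrees before it is blocked hard; in the pocket it gives way, and nothing stops it at a quarter turn.
- park: Black plastic parking block, fixed, 60 x 54 x 25 mm, origin at the centre of its underside. The T-bolt stands in its central oblong hole (14 x 34 mm, 20 mm deep), its flange on the block's top, bar along the block's y.
- tape_roll: Roll of black tape lying flat, 64 mm across, 19 mm high; bystander. Origin: centre of underside.
- solder_reel: Reel of solder wire, 53 mm across, 37 mm high, its axis upright; bystander. Origin: centre of underside.

How it is judged:
By the outcome, as a careful person would: the job done as asked, in the order asked, and still so for the second after the job is handed in, with the robot touching nothing.
It also fails if it takes over 72 s, if anything falls off the work surface, if the arm or the gripper's body presses on something with over 40 N, if the wrist force passes 120 N, or if a joint passes its speed limit or range.

## Robot

A 7-joint arm with a two-finger parallel gripper is mounted at the origin on a cart in front of the work surface, level with it; the furniture and walls round the work are solid. World frame = base frame: x ahead of the robot, y to its left, z up, the work surface at z = 0. Lengths are in mm, angles in degrees, forces in N, time in s.
With the tool pointing down it reaches from about 350 to 900 mm from the base axis. Payload 8.1 kg.
Tool frame: the origin (TCP) lies at the very end of the fingers, on their centre line; the grasp point (between the pads) lies 19 mm behind it; z points along the fingers, y is the line along which they close (so a half turn about z gives the same grasp; the last joint's range is limited). The gripper opens to 92 mm and grips with 3 to 60 N. Pads are 19 mm wide; open, the fingers measure 130 mm over their backs; the gripper's body (75 mm by 190 mm) begins 47 mm behind the grasp point.
Start: joints at [63.507, 24.895, 1.432, 90.138, -0.665, 64.973, -4.303], TCP at [220.032, -585.002, 226.742] pointing down, gripper open.
Joint ranges: [-149.89, 149.89], [-25.12, 119.58], [-72.63, 75.52], [4.76, 147.25], [-75.54, 255.54], [6.69, 114.76], [-157.13, 157.13]. Speed limits (degrees/s): [127.2, 127.2, 172.46, 172.46, 180, 180, 180].

## Interface

Orientations are given as [roll, pitch, yaw] about the fixed x, y, z axes, in that order (R = Rz(yaw) Ry(pitch) Rx(roll)).
In Python, from station import * gives the robot as it stands. The module is installed in compiled form; this text tells all that it offers.
- The arm moves only by the tool servo_tool, never from a script. Its argument "commands" is a list of rows, each a list of 6 numbers: the shift along the tool's x, y, z in m, then the turn, a rotation vector about the tool's x, y, z in degrees. In form: [[dx, dy, dz, rx, ry, rz], ...]. A call has 1 to 12 rows; each row is the pose to reach, as a shift and turn from the pose commanded when the call began, along the tool's axes at that moment; what a row does not reach only later rows make up. A row lasts 1/10 s, in which the tool goes at most 50 mm and 8.59 degrees, less where a joint would pass 70% of its speed; a pose out of reach is approached as far as the arm can. A call with a gripper value outside its range is refused whole. "claw" is the closure, from -1 (fully open) to 1 (shut), set as the call begins (left out, the last holds). The fingers move at their own pace and stop on an object; the grip force is fixed at half the most. Time passes only in rows, so rows that repeat a pose let the fingers close. It gives the time, the measured TCP pose, the force, the opening and the grip force at its end, in the units of the state.
- state(): the state, without advancing time (a new reading comes with each control period).
- capture(name): name is "side" or "top"; returns a dict with "image" (384x512x3 uint8, red, green, blue), "fovy" (degrees; the focal length in pixels is half the picture's height over the tangent of half this angle, whatever the lens; pixels are square), "cx", "cy" (the principal point, pixels), "dist_coeffs" ([k1, k2, p1, p2, k3] as OpenCV has them; the pictures are not rectified), "xyz" and "orientation" of the camera in the world. Camera axes: x right, y down, z forward; pixel columns grow to the right and rows downward; lengths in mm; the calibration is good to about 2 mm. A picture is of the moment at which its call begins. There is no depth.
- hand_in(): hands the job in; it is judged then, once.
Trained networks look in the newest picture that a camera, given by its name, has taken for a name from the list of things; names that differ only in an ending like _2 or _b are one class to them, and where a whole thing is asked for, a point or a joint stands for the part that bears it (a point fixed in the world has none). Each returns a list of dicts, best first, with "conf" (0 to 1); they miss things now and then, are a little off and sometimes report something else, mostly with a low value. They report only what shows in the picture. A call takes as long as a camera call.
- recognise(camera, thing): "centre" ([row, column] in pixels, amid what is visible of it).
- spot_point(camera, thing): "centre" ([row, column] in pixels: a listed point, or the origin of a listed thing).
The state is a dict: "clock": time; "joint_positions": joint angles; "dq": joint speeds; "joint_torque": joint torques, N m; "tcp_pos": TCP position; "tcp_rot": TCP orientation; "wrist_force": force on the tool from outside, world axes, zero at the start; "torque": the same for the moment, N m; "width": opening from 0.0 (shut) to 1.0 (fully open); "grip_force": force on a finger pad.
Only numpy, scipy, OpenCV 4.12 (cv2) and the standard library are available. Lean on these libraries where they do the work, as an engineer would, in place of code of your own. Each camera call takes 0.05 s, during which the arm holds its last target. There are 200 camera calls.

## Working session

There is one attempt and no reset: what is moved stays moved. The work goes in short steps, Python scripts to look and compute and a tool call to move; the robot and the scene stay as the last step left them, time stands still between calls to the robot, and variables do not carry over. Pictures are saved under pics/ and viewed, at most 10 in all, crops included, and the job is handed in when it is done.

Besides the shell and the picture viewer there is one more tool, called after "Call:" in YAML: its name, and indented under it one key for each argument. servo_tool: Moves the arm, as the interface text tells. Its arguments: {"type":"object","properties":{"commands":{"type":"array","items":{"type":"array","items":{"type":"number"}}},"claw":{"type":"number"}},"required":["commands"]}

```bash
mkdir -p pics; cat > h.py <<'E'
from station import *
import numpy as np, cv2
from scipy.spatial.transform import Rotation as R
def rot(rpy): return R.from_euler('xyz',rpy,degrees=True).as_matrix()
def K(c):
    f=c['image'].shape[0]/2/np.tan(np.radians(c['fovy']/2)); return np.array([[f,0,c['cx']],[0,f,c['cy']],[0,0,1.]])
def ray(c,rc):
    p=cv2.undistortPoints(np.array([[[rc[1],rc[0]]]],float),K(c),np.array(c['dist_coeffs'],float))[0,0]
    return np.array(c['xyz'],float), rot(c['orientation'])@np.array([p[0],p[1],1.])
def atz(c,rc,z):
    o,d=ray(c,rc); return o+d*(z-o[2])/d[2]
def tri(c1,p1,c2,p2):
    o1,d1=ray(c1,p1);o2,d2=ray(c2,p2)
    s=np.linalg.lstsq(np.c_[d1,-d2],o2-o1,rcond=None)[0]
    a=o1+s[0]*d1;b=o2+s[1]*d2; return (a+b)/2,np.linalg.norm(a-b)
def proj(c,P):
    M=rot(c['orientation']); X=(np.atleast_2d(P)-c['xyz'])@M
    return cv2.projectPoints(X.reshape(-1,1,3).astype(float),np.zeros(3),np.zeros(3),K(c),np.array(c['dist_coeffs'],float))[0][:,0,::-1]
def save(c,n,s=1.5): cv2.imwrite('pics/'+n+'.png',cv2.resize(c['image'][:,:,::-1],None,fx=s,fy=s))
E
python3 - <<'E'
from h import *
np.set_printoptions(precision=1,suppress=True)
cs={n:capture(n) for n in('side','top')}
for n in cs:
    save(cs[n],n+'0'); c=cs[n]; print(n,c['fovy'],c['xyz'],c['orientation'])
for t in['rail','slot','slot_end','guard','guard_tab','tbolt','crossbar','park','tape_roll','solder_reel']:
    for n in cs:
        print(t,n,[(np.round(d['centre'],1).tolist(),round(d['conf'],2)) for d in spot_point(n,t)[:2]],[(np.round(d['centre'],1).tolist(),round(d['conf'],2)) for d in recognise(n,t)[:2]] )
print(state())
E
```

```text
side 42.390311029358685 [535.4 545.  634.5] [-124.8   -1.  -179.7]
top 46.58463426579486 [ 416.2 -284.7  913.8] [-174.8   -2.4  -88.6]
rail side [([254.7, 226.5], 0.87)] [([255.2, 221.3], 0.59)]
rail top [([151.4, 176.1], 0.81)] [([146.9, 172.4], 0.58)]
slot side [([247.2, 227.0], 0.62)] [([255.3, 219.2], 0.71)]
slot top [([153.7, 172.6], 0.8)] [([149.4, 174.7], 0.62)]
slot_end side [([219.6, 235.9], 0.63)] [([256.4, 216.6], 0.74)]
slot_end top [([161.2, 209.6], 0.92)] [([147.9, 175.9], 0.69)]Traceback (most recent call last):
  File "<stdin>", line 8, in <module>
ValueError: it knows: crossbar, guard_tab, park, rail, slot, slot_end, solder_reel, tape_roll, tbolt
```

```bash
python3 - <<'E'
from h import *
np.set_printoptions(precision=1,suppress=True)
cs={n:capture(n) for n in('side','top')}
for t in['rail','slot','slot_end','guard_tab','tbolt','crossbar','park','tape_roll','solder_reel']:
    p={n:spot_point(n,t) for n in cs}
    for n in p: print(t,n,[(np.round(d['centre'],1).tolist(),round(d['conf'],2)) for d in p[n][:2]])
    if all(p.values()): print('  ',*tri(cs['side'],p['side'][0]['centre'],cs['top'],p['top'][0]['centre']))
E
```

```text
rail side [([253.9, 226.4], 0.74)]
rail top [([153.9, 171.0], 0.78)]
   [ 577.  -150.7    3.7] 1.6959435416303277
slot side [([243.4, 225.3], 0.57)]
slot top [([153.4, 176.4], 0.77)]
   [ 577.7 -163.7   18. ] 5.366519942637875
slot_end side [([219.6, 235.3], 0.72)]
slot_end top [([160.8, 210.0], 0.56)]
   [ 562.6 -232.1   21.9] 2.4697901798531685
guard_tab side [([230.9, 235.1], 0.7), ([168.4, 241.2], 0.42)]
guard_tab top [([155.7, 170.4], 0.68)]
   [ 562.5 -157.1   55.2] 2.0373840815956386
tbolt side [([216.1, 233.3], 0.65), ([254.7, 312.5], 0.61)]
tbolt top [([230.6, 167.7], 0.98)]
   [ 491.7 -160.3   88.1] 145.85526115639465
crossbar side [([225.0, 308.8], 0.74), ([257.1, 311.4], 0.43)]
crossbar top [([230.1, 184.0], 0.68)]
   [ 421.8 -188.2   46.7] 2.081777849077154
park side [([262.4, 312.5], 0.7)]
park top [([231.9, 168.1], 0.76)]
   [ 415.4 -148.9  -12.4] 2.2762435416610036
tape_roll side [([179.1, 295.2], 0.79), ([170.6, 239.1], 0.63)]
tape_roll top [([221.0, 301.2], 0.76)]
   [ 438.  -421.    -2.1] 15.530087365262233
solder_reel side [([169.5, 239.0], 0.82), ([223.4, 307.8], 0.35)]
solder_reel top [([169.0, 323.6], 0.61)]
   [ 560.  -469.8  -11.1] 6.341969719614872
```

View pics/side0.png

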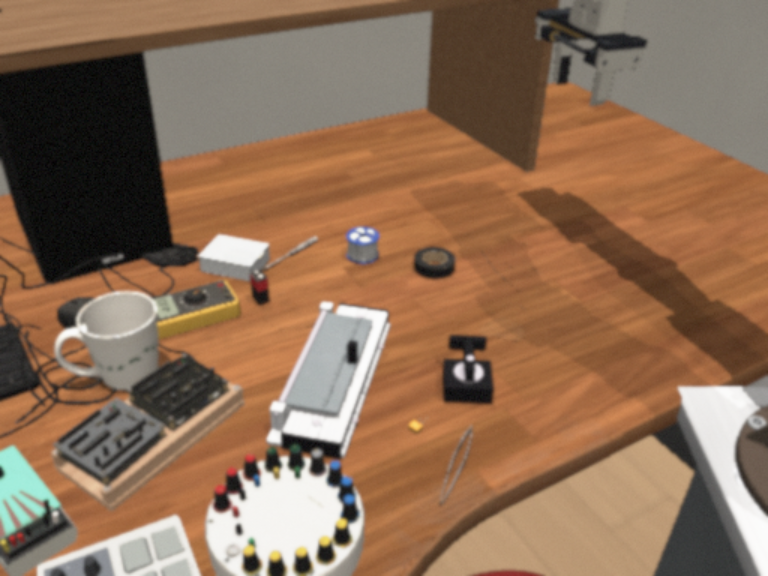

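View pics/top0.png

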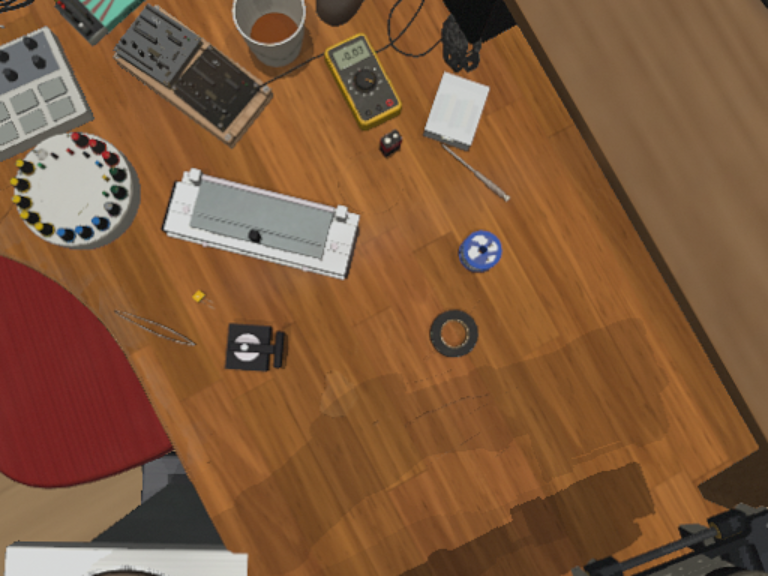

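The side view shows the guard closed over the rail, with the tab at about (350,352). The bolt is in its block at about (468,372), and the reel at (362,245) and tape at (434,262) are well clear. The top view agrees: tab (255,236), bolt (247,347), crossbar (281,349). The rail yaw is about −12°.

```bash
cat >> h.py <<'E'
def frame(xyz,yaw): 
    M=R.from_euler('z',yaw,degrees=True).as_matrix(); return lambda P: np.atleast_2d(P)@M.T+np.array(xyz,float)
def overlay(c,n,items,box,s):
    r0,r1,c0,c1=box
    im=cv2.resize(c['image'][r0:r1,c0:c1,::-1],None,fx=s,fy=s,interpolation=cv2.INTER_CUBIC)
    for P,col in items:
        q=proj(c,P); q=np.round(np.c_[(q[:,1]-c0+.5)*s,(q[:,0]-r0+.5)*s]).astype(int)
        cv2.polylines(im,[q.reshape(-1,1,2)],True,col,1)
    return im
E
cat > ov.py <<'E'
from h import *
def items(rail,ryaw,park,pyaw):
    f=frame([*rail,0],ryaw); g=frame([*park,0],pyaw)
    rc=lambda x0,x1,y0,y1,z:np.array([[x0,y0,z],[x1,y0,z],[x1,y1,z],[x0,y1,z]])
    t=np.linspace(0,2*np.pi,30)
    return [(f(rc(-34,58,-128,128,25)),(0,255,0)),(f(rc(-18,46,-90,90,36)),(0,0,255)),(f(rc(-22,-10,-6,6,65)),(255,255,0)),
     (g(rc(-30,30,-27,27,25)),(0,255,0)),(g(rc(-24,24,-48,-38,49)),(0,0,255)),(g(rc(-6,6,-38,20,49)),(255,255,0)),(g(np.c_[18*np.cos(t),18*np.sin(t),29+0*t]),(255,0,255))]
E
python3 - <<'E'
from ov import *
np.set_printoptions(precision=1,suppress=True)
cs={n:capture(n) for n in('side','top')}
Z={'rail':0,'slot_end':25,'guard_tab':56,'tbolt':9,'crossbar':39,'park':0}
for t,z in Z.items():
    for n in cs:
        print(t,n,[(atz(cs[n],d['centre'],z)[:2],round(d['conf'],2)) for d in spot_point(n,t)[:2]])
it=items([577,-156],-11.5,[416,-150],0)
a=overlay(cs['top'],'',it,(100,260,95,255),3.6);b=overlay(cs['side'],'',it,(190,310,170,340),3.4)
cv2.imwrite('pics/ovt.png',a);cv2.imwrite('pics/ovs.png',b);print(a.shape,b.shape)
E
```

```text
rail side [(array([ 577.5, -154.7]), 0.81)]
rail top [(array([ 579.9, -162.7]), 0.9)]
slot_end side [(array([ 560.1, -228.6]), 0.64)]
slot_end top [(array([ 443.7, -420.3]), 0.45)]
guard_tab side [(array([ 561.1, -157.8]), 0.72)]
guard_tab top [(array([ 562.5, -153.5]), 0.71), (array([ 413.6, -187.2]), 0.65)]
tbolt side [(array([ 414.6, -151.7]), 0.95), (array([ 415.7, -232.4]), 0.5)]
tbolt top [(array([ 418.7, -157.9]), 0.56)]
crossbar side [(array([ 423. , -192.3]), 0.87)]
crossbar top [(array([ 412.2, -185.9]), 0.66)]
park side [(array([ 416.7, -138.4]), 0.79)]
park top [(array([ 423.8, -148.3]), 0.92)]
(576, 576, 3) (408, 578, 3)
```

View pics/ovt.png

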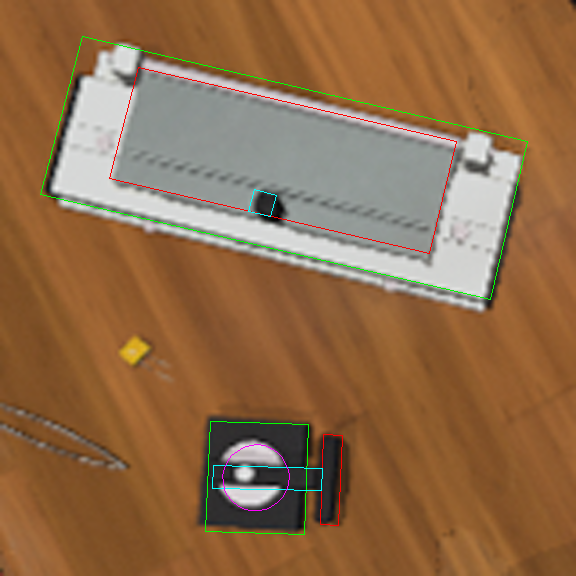

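View pics/ovs.png

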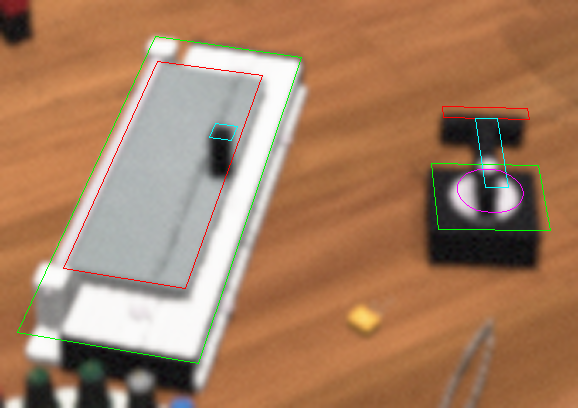

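The overlays nearly fit, but the rail needs slightly more yaw. I'll fit the rail from the corners I picked and zoom in on the block.

```bash
python3 - <<'E'
from ov import *
from scipy.optimize import least_squares
np.set_printoptions(precision=2,suppress=True)
cs={n:capture(n) for n in('side','top')}
T=lambda x,y:(100+y/3.6-.5,95+x/3.6-.5); S=lambda x,y:(190+y/3.4-.5,170+x/3.4-.5)
obs={'top':[((46,90,36),T(142,70)),((46,-90,36),T(456,149)),((-18,90,36),T(114,183)),((-18,-90,36),T(430,262)),((-16,0,65),T(264,203)),((-34,128,25),T(50,193)),((-34,-128,25),T(487,303))],
'side':[((46,-90,36),S(159,62)),((-18,-90,36),S(262,78)),((-18,90,36),S(188,292)),((46,90,36),S(64,268)),((-16,0,65),S(221,134)),((-34,128,25),S(198,362)),((-34,-128,25),S(302,60))]}
def res(p,cams=('top','side')):
    r=[]
    for n in cams:
        f=frame([p[0],p[1],0],p[2])
        r.append(proj(cs[n],f(np.array([o[0] for o in obs[n]],float)))-np.array([o[1] for o in obs[n]]))
    return np.concatenate(r).ravel()
for cams in(('top','side'),('top',),('side',)):
    s=least_squares(res,[577,-156,-11.5],kwargs=dict(cams=cams),loss='soft_l1'); print(cams,s.x); print(res(s.x,cams).reshape(-1,2))
a=cv2.resize(cs['top']['image'][210:255,145:195,::-1],None,fx=8,fy=8,interpolation=cv2.INTER_CUBIC)
b=cv2.resize(cs['side']['image'][215:275,290:340,::-1],None,fx=8,fy=8,interpolation=cv2.INTER_CUBIC)
m=np.zeros((480,800,3),np.uint8);m[:360,:400]=a;m[:,400:]=b
cv2.imwrite('pics/park.png',m)
s=state();print(s['clock'],s['tcp_pos'],s['tcp_rot'],s['wrist_force'])
E
```

```text
('top', 'side') [ 575.86 -156.37  -11.92]
[[-0.49 -0.64]
 [-1.19  0.16]
 [-1.06 -1.2 ]
 [-1.68 -0.3 ]
 [ 0.56 -0.41]
 [ 0.43 -2.71]
 [-0.16  0.68]
 [-0.57  0.28]
 [-0.76  0.97]
 [-1.4  -0.55]
 [-0.42  0.03]
 [-0.87  1.21]
 [ 0.27  0.07]
 [-0.98  0.78]]
('top',) [ 574.82 -157.4   -12.4 ]
[[-0.28  0.14]
 [-0.26  0.75]
 [-0.91 -0.68]
 [-0.8   0.04]
 [ 1.09  0.04]
 [ 0.41 -2.22]
 [ 0.85  0.92]]
('side',) [ 576.53 -154.53  -11.55]
[[ 0.02 -0.44]
 [-0.28  0.34]
 [-0.63 -0.65]
 [ 0.5  -0.2 ]
 [-0.26  0.82]
 [ 1.08  0.14]
 [-0.58  0.08]]
2.5 [ 220.06 -585.02  226.77] [179.99   0.    20.61] [-0.32 -0.03 -0.52]
```

View pics/park.png

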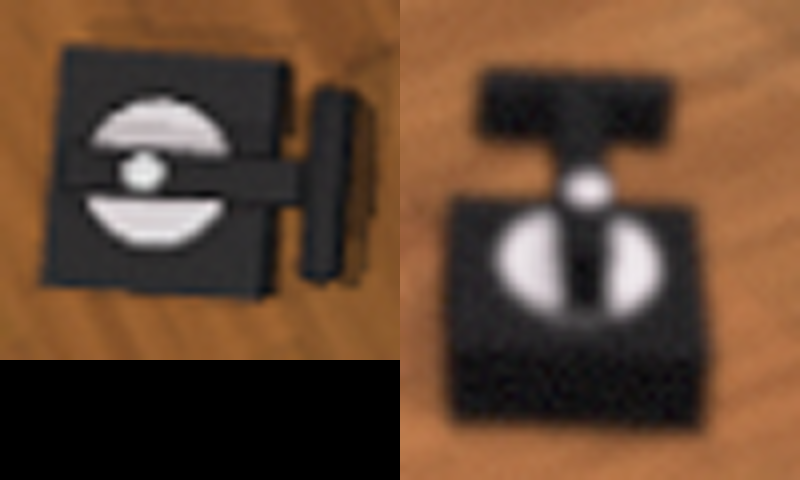

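The block crop shows the stem dot at top (142,172) and side (588,188). The flange centre is at top (157,172) and side (580,265), and the crossbar at top (328,185) and side (577,85).

```bash
python3 - <<'E'
from h import *
np.set_printoptions(precision=1,suppress=True)
cs={n:capture(n) for n in('side','top')}
T=lambda x,y:(210+y/8-.5,145+x/8-.5); S=lambda x,y:(215+y/8-.5,290+(x-400)/8-.5)
print('dot',*tri(cs['side'],S(588,188),cs['top'],T(142,172)))
print('flange',atz(cs['side'],S(580,265),29),atz(cs['top'],T(157,172),29))
print('cross ends top z49',atz(cs['top'],T(334,88),49),atz(cs['top'],T(318,278),49))
print('cross side upper corners z49',atz(cs['side'],S(484,73),49),atz(cs['side'],S(672,80),49))
print('block top z25',[atz(cs['top'],T(*p),25)[:2] for p in((65,46),(287,63),(265,297),(42,285))])
print('block side z25',[atz(cs['side'],S(*p),25)[:2] for p in((448,197),(692,207),(704,352),(448,352))])
s=state()
M=rot(s['tcp_rot'])
f=frame([576,-156.4,0],-12)
tab=f([-16,0,56])[0]; print('tab',tab)
tgt=tab+[0,0,60]
print('shift tool',M.T@(tgt-s['tcp_pos']))
E
```

```text
dot [ 418.5 -147.    49.5] 1.0116566792613435
flange [ 419.3 -143.9   29. ] [ 418.1 -147.3   29. ]
cross ends top z49 [ 439.3 -191.9   49. ] [ 393.7 -189.8   49. ]
cross side upper corners z49 [ 439.6 -189.1   49. ] [ 395.2 -187.6   49. ]
block top z25 [array([ 448.5, -122.7]), array([ 445.8, -177.5]), array([ 388.1, -174.3]), array([ 389.7, -119.7])]
block side z25 [array([ 447.7, -172. ]), array([ 390. , -169.7]), array([ 393.1, -119.4]), array([ 451.2, -118.1])]
tab [ 560.3 -153.1   56. ]
shift tool [ 470.6 -284.5  110.7]
```

Call:
servo_tool:
  commands:
    - [0.1,-0.06,0,0,0,8]
    - [0.2,-0.12,0,0,0,16]
    - [0.3,-0.18,0.02,0,0,24]
    - [0.4,-0.24,0.04,0,0,32.6]
    - [0.471,-0.2845,0.06,0,0,32.6]
    - [0.471,-0.2845,0.06,0,0,32.6]
    - [0.471,-0.2845,0.06,0,0,32.6]
    - [0.471,-0.2845,0.06,0,0,32.6]
    - [0.471,-0.2845,0.06,0,0,32.6]
    - [0.471,-0.2845,0.06,0,0,32.6]
    - [0.471,-0.2845,0.06,0,0,32.6]
    - [0.471,-0.2845,0.06,0,0,32.6]
  claw: -1

```text
clock: 3.8
tcp_pos: [564.0, -145.5, 165.9]
tcp_rot: [-179.8, -0.0, -11.5]
wrist_force: [0.5, 0.7, 0.2]
width: 0.999
grip_force: 0.0
```

Call:
servo_tool:
  commands:
    - [0,0,0.03,0,0,0]
    - [0,0,0.06,0,0,0]
    - [0,0,0.09,0,0,0]
    - [0,0,0.12,0,0,0]
    - [0,0,0.122,0,0,0]
    - [0,0,0.122,0,0,0]
    - [0,0,0.122,0,0,0]

```text
clock: 4.5
tcp_pos: [561.8, -153.3, 46.3]
tcp_rot: [180.0, -0.1, -12.0]
wrist_force: [-0.8, 0.2, 0.5]
width: 1.002
grip_force: 0.0
```

Call:
servo_tool:
  commands:
    - [0,0,0,0,0,0]
    - [0,0,0,0,0,0]
    - [0,0,0,0,0,0]
    - [0,0,0,0,0,0]
    - [0,0,0,0,0,0]
    - [0,0,0,0,0,0]
    - [0,0,0,0,0,0]
  claw: 1

```text
clock: 5.2
tcp_pos: [560.7, -152.9, 44.7]
tcp_rot: [180.0, 0.0, -12.0]
wrist_force: [0.4, 0.5, -1.0]
width: 0.441
grip_force: 0.0
```

```bash
python3 - <<'E'
from ov import *
cs={n:capture(n) for n in('side','top')}
a=cv2.resize(cs['top']['image'][100:200,95:245,::-1],None,fx=2.6,fy=2.6); b=cv2.resize(cs['side']['image'][150:300,150:300,::-1],None,fx=2.6,fy=2.6)
m=np.zeros((390,780,3),np.uint8);m[:260,:390]=a;m[:,390:]=b
cv2.imwrite('pics/tab.png',m)
s=state();print(s)
E
```

```text
{'clock': 5.3, 'joint_positions': array([ 11.75656736,  32.83104942,  -2.50468329, 106.70412543,
         2.0929258 ,  40.51446938, -93.92752358]), 'dq': array([-0.06250024,  0.04937662,  0.03424688, -0.02687737, -0.03597205,
       -0.06958265,  0.09338964]), 'joint_torque': array([-1.89487262e-03, -6.81954932e+01,  3.19660152e-02, -2.26551712e+01,
       -9.16235178e-03, -8.00966425e-02, -1.13334562e-05]), 'tcp_pos': array([ 560.72053115, -152.90180988,   44.66551765]), 'tcp_rot': array([ 1.79997934e+02,  5.73743962e-03, -1.19875129e+01]), 'wrist_force': array([ 0.99011866,  0.14915089, -0.39528285]), 'torque': array([ 0.01308978,  0.01533124, -0.04731372]), 'grip_force': 0.0, 'width': 0.35284021971639945}
```

View pics/tab.png

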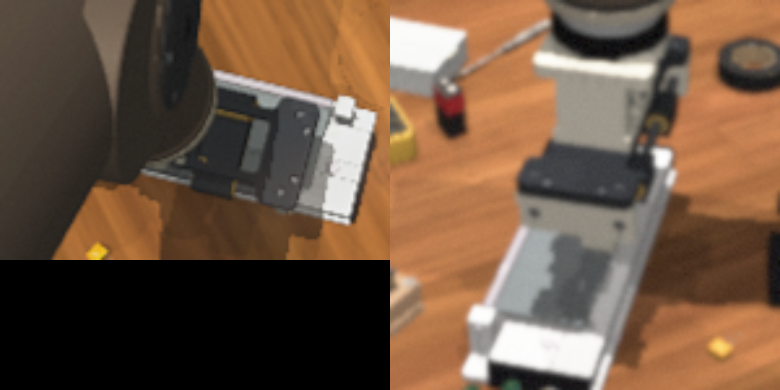

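Call:
servo_tool:
  commands:
    - [0,0,0,0,0,0]
    - [0,0,0,0,0,0]
    - [0,0,0,0,0,0]
    - [0,0,0,0,0,0]
    - [0,0,0,0,0,0]
  claw: 1

```text
clock: 5.8
tcp_pos: [560.3, -155.1, 44.7]
tcp_rot: [179.9, 0.0, -12.1]
wrist_force: [-0.8, -5.3, -0.6]
width: 0.128
grip_force: 30.0
```

```bash
python3 - <<'E'
import numpy as np
for t in np.linspace(0,1.9,12)[1:]:
    print(round(t,2), round((-62*np.cos(t)+22*np.sin(t)+62)/1000,4), 0, round(-(62*np.sin(t)+22*np.cos(t)-22)/1000,4))
E
```

```text
0.17 0.0047 0 -0.0103
0.35 0.0111 0 -0.0197
0.52 0.019 0 -0.0278
0.69 0.0282 0 -0.0345
0.86 0.0384 0 -0.0394
1.04 0.0494 0 -0.0426
1.21 0.0606 0 -0.0438
1.38 0.072 0 -0.043
1.55 0.083 0 -0.0403
1.73 0.0934 0 -0.0358
1.9 0.1029 0 -0.0296
```

Call:
servo_tool:
  commands:
    - [0.0047,0.002,-0.0103,0,0,0]
    - [0.0111,0.002,-0.0197,0,0,0]
    - [0.019,0.002,-0.0278,0,0,0]
    - [0.0282,0.002,-0.0345,0,0,0]
    - [0.0384,0.002,-0.0394,0,0,0]
    - [0.0494,0.002,-0.0426,0,0,0]

```text
clock: 6.4
tcp_pos: [608.6, -165.7, 88.2]
tcp_rot: [180.0, 0.1, -12.0]
wrist_force: [-4.3, -2.5, -2.9]
width: 0.129
grip_force: 30.0
```

Call:
servo_tool:
  commands:
    - [0.0112,0,-0.0012,0,0,0]
    - [0.0226,0,-0.0004,0,0,0]
    - [0.0336,0,0.0023,0,0,0]
    - [0.044,0,0.0068,0,0,0]
    - [0.0535,0,0.013,0,0,0]
    - [0.0535,0,0.013,0,0,0]
    - [0.0535,0,0.013,0,0,0]

```text
clock: 7.1
tcp_pos: [663.6, -177.7, 75.4]
tcp_rot: [179.9, -0.3, -12.0]
wrist_force: [2.2, -5.1, 4.3]
width: 0.13
grip_force: 30.0
```

Call:
servo_tool:
  commands:
    - [0,0,0,0,0,0]
    - [0,0,0,0,0,0]
    - [0,0,0,0,0,0]
    - [0,0,0,0,0,0]
    - [0,0,0,0,0,0]
    - [0,0,0,0,0,0]
  claw: -1

```text
clock: 7.7
tcp_pos: [661.0, -176.1, 74.3]
tcp_rot: [-180.0, 0.0, -12.0]
wrist_force: [-0.3, 0.1, -0.2]
width: 0.599
grip_force: 0.0
```

Call:
servo_tool:
  commands:
    - [0,0,-0.03,0,0,0]
    - [0,0,-0.06,0,0,0]
    - [0,0,-0.1,0,0,0]
    - [-0.04,0,-0.12,0,0,0]
    - [-0.08,0,-0.12,0,0,8]
    - [-0.12,0,-0.12,0,0,0]

```text
clock: 8.3
tcp_pos: [542.7, -151.1, 195.1]
tcp_rot: [180.0, -0.1, -12.6]
wrist_force: [-0.2, 0.6, 0.1]
width: 1.001
grip_force: 0.0
```

```bash
python3 - <<'E'
from h import *
s=state();print(s['clock'],s['tcp_pos'],s['tcp_rot'],s['width'],s['wrist_force'])
p=np.array([418.5,-146.7,100.]);M=rot(s['tcp_rot'])
print(M.T@(p-s['tcp_pos']))
E
```

```text
8.3 [ 542.66931569 -151.12172811  195.1254212 ] [ 1.79991776e+02 -1.06902647e-01 -1.25598611e+01] 1.0014066457782125 [-0.19222687  0.57158502  0.0879515 ]
[-122.33668189   22.67226316   94.90058558]
```

Call:
servo_tool:
  commands:
    - [-0.01,0.002,0,0,0,-8.3]
    - [-0.02,0.004,0,0,0,-16.6]
    - [-0.03,0.006,0,0,0,-24.9]
    - [-0.04,0.008,0,0,0,-33.2]
    - [-0.05,0.01,0.01,0,0,-41.5]
    - [-0.06,0.012,0.02,0,0,-49.8]
    - [-0.07,0.014,0.03,0,0,-58.1]
    - [-0.08,0.016,0.04,0,0,-66.4]
    - [-0.09,0.018,0.05,0,0,-74.7]
    - [-0.1,0.02,0.06,0,0,-83]
    - [-0.112,0.021,0.07,0,0,-91.3]
    - [-0.1233,0.0217,0.08,0,0,-99.3]

```text
clock: 9.5
tcp_pos: [418.0, -147.0, 114.1]
tcp_rot: [180.0, 0.0, 87.6]
wrist_force: [-0.5, -1.2, -0.2]
width: 0.995
grip_force: 0.0
```

Call:
servo_tool:
  commands:
    - [0,0,0.0,0,0,0]
    - [0,0,0.014,0,0,0]
    - [0,0,0.014,0,0,0]
    - [0,0,0.014,0,0,0]
    - [0,0,0.014,0,0,0]

```text
clock: 10.0
tcp_pos: [419.2, -147.0, 101.0]
tcp_rot: [179.9, 0.0, 87.2]
wrist_force: [-0.2, -0.2, -0.4]
width: 1.006
grip_force: 0.0
```

```bash
python3 - <<'E'
from h import *
cs={n:capture(n) for n in('side','top')}
a=cv2.resize(cs['top']['image'][95:265,95:265,::-1],None,fx=2.6,fy=2.6,interpolation=cv2.INTER_CUBIC); b=cv2.resize(cs['side']['image'][170:320,170:320,::-1],None,fx=2.4,fy=2.4,interpolation=cv2.INTER_CUBIC)
m=np.zeros((442,802,3),np.uint8);m[:442,:442]=a;m[:360,442:]=b
cv2.imwrite('pics/open.png',m[:,:800])
s=state();print(s['clock'],s['tcp_pos'],s['tcp_rot'],s['width'],s['joint_positions'].round())
for t in('slot','slot_end'):
  for n in cs: print(t,n,[(atz(cs[n],d['centre'],25),round(d['conf'],2)) for d in spot_point(n,t)[:2]])
E
```

```text
10.1 [ 419.01678823 -146.98380963  100.87774043] [1.79948450e+02 1.80901938e-02 8.72709542e+01] 1.0008809579438085 [ 31.  20. -23. 122.  12.  41.  -2.]
slot side [(array([ 577.47611851, -157.53504159,   25.        ]), 0.78)]
slot top [(array([ 575.81954007, -160.02223799,   25.        ]), 0.66)]
slot_end side [(array([ 562.48684561, -223.45580907,   25.        ]), 0.92)]
slot_end top [(array([ 566.99475529, -228.18494465,   25.        ]), 0.86)]
```

View pics/open.png

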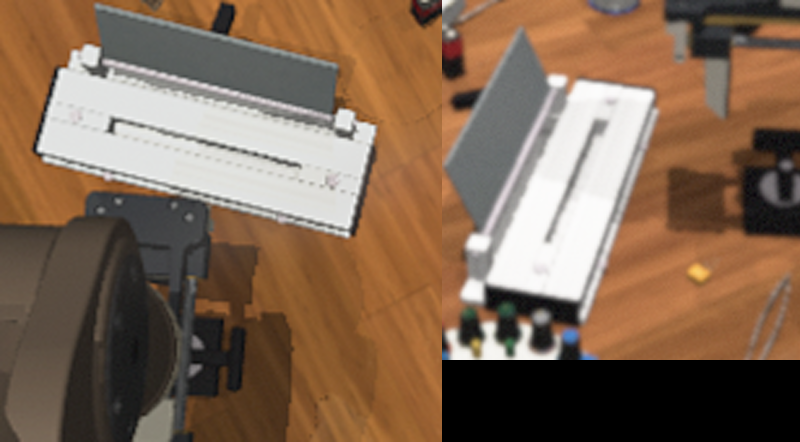

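The guard stands open on its stop and the slot is visible, top view from about (110,125) to (300,165). I'll rectify the rail's top plane to measure the slot.

```bash
python3 - <<'E'
from h import *
cs={n:capture(n) for n in('side','top')}
f=frame([575.5,-159.,0],-12)
out=[]
for n in('top','side'):
    X,Y=np.meshgrid(np.arange(-22,22,.25),np.arange(-95,95,.25),indexing='ij')  # rows=x, cols=y
    P=f(np.c_[X.ravel(),Y.ravel(),25+0*X.ravel()]); q=proj(cs[n],P).astype(np.float32)
    im=cv2.remap(cs[n]['image'],q[:,1].reshape(X.shape),q[:,0].reshape(X.shape),cv2.INTER_CUBIC)[:,:,::-1].copy()
    im=im[::-1]  # +x up
    for i in range(0,760,40): im[:4 if i%200 else 10,i]=(0,0,255)   # y=-95+i/4
    for j in range(8,176,20): im[j,:6]=(0,0,255)
    im[88,::8]=(0,0,255)
    out.append(im)
cv2.imwrite('pics/rect.png',np.vstack([out[0],np.zeros((10,760,3),np.uint8),out[1]]))
E
```

```text
(no output)
```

View pics/rect.png

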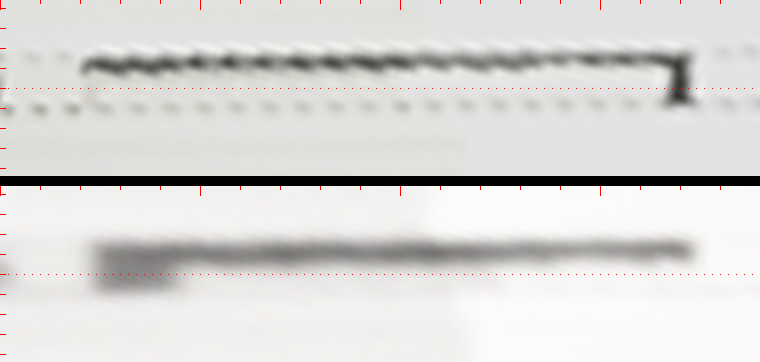

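Call:
servo_tool:
  commands:
    - [0,0,0.025,0,0,0]
    - [0,0,0.05,0,0,0]
    - [0,0,0.0635,0,0,0]
    - [0,0,0.0635,0,0,0]
    - [0,0,0.0635,0,0,0]
    - [0,0,0.0635,0,0,0]

```text
clock: 11.0
tcp_pos: [419.1, -147.1, 37.6]
tcp_rot: [179.9, 0.0, 87.3]
wrist_force: [-0.1, 0.4, -0.7]
width: 1.001
grip_force: 0.0
```

Call:
servo_tool:
  commands:
    - [0,0,0,0,0,0]
    - [0,0,0,0,0,0]
    - [0,0,0,0,0,0]
    - [0,0,0,0,0,0]
    - [0,0,0,0,0,0]
    - [0,0,0,0,0,0]
    - [0,0,0,0,0,0]
    - [0,0,0,0,0,0]
    - [0,0,0,0,0,0]
    - [0,0,0,0,0,0]
    - [0,0,0,0,0,0]
    - [0,0,0,0,0,0]
  claw: 1

```text
clock: 12.2
tcp_pos: [418.4, -146.9, 36.8]
tcp_rot: [-180.0, 0.0, 87.3]
wrist_force: [-0.4, 0.8, 0.0]
width: 0.125
grip_force: 30.0
```

```bash
python3 - <<'E'
from h import *
s=state();print(s)
E
```

```text
{'clock': 12.2, 'joint_positions': array([ 28.05537431,  25.86747147, -19.91612008, 124.92091552,
        16.46549782,  31.63749961,  -6.81475268]), 'dq': array([ 0.03823019,  0.08431553,  0.02520371, -0.09093954,  0.01844094,
       -0.11822392,  0.08939154]), 'joint_torque': array([-6.59310681e-03, -5.25179601e+01, -3.63472849e+00, -1.75736064e+01,
       -2.83869740e-02, -2.67378590e-02, -1.28241023e-03]), 'tcp_pos': array([ 418.42547907, -146.93804213,   36.81441984]), 'tcp_rot': array([-1.79995461e+02,  2.65913116e-03,  8.73113736e+01]), 'wrist_force': array([-0.36300384,  0.82759848,  0.01872879]), 'torque': array([-0.02210222, -0.02212271, -0.00667913]), 'grip_force': 29.96761679649353, 'width': 0.12450009405593368}
```

Call:
servo_tool:
  commands:
    - [0,0,-0.02,0,0,0]
    - [0,0,-0.045,0,0,0]
    - [0,0,-0.068,0,0,0]
    - [-0.004,0.025,-0.068,0,0,2]
    - [-0.008,0.055,-0.068,0,0,4]
    - [-0.012,0.085,-0.068,0,0,6]
    - [-0.016,0.115,-0.068,0,0,8]
    - [-0.022,0.145,-0.068,0,0,9.6]
    - [-0.0237,0.156,-0.068,0,0,9.6]
    - [-0.0237,0.156,-0.068,0,0,9.6]
    - [-0.0237,0.156,-0.068,0,0,9.6]

```text
clock: 13.3
tcp_pos: [571.9, -177.6, 104.3]
tcp_rot: [-179.9, 0.0, 77.7]
wrist_force: [-0.8, -1.4, -1.3]
width: 0.124
grip_force: 30.0
```

```bash
python3 - <<'E'
from h import *
c=capture('side'); s=state();print(s['clock'],s['tcp_pos'],s['tcp_rot'],s['wrist_force'],s['torque'],s['width'])
t=capture('top')
a=cv2.resize(c['image'][150:300,170:330,::-1],None,fx=3,fy=3,interpolation=cv2.INTER_CUBIC);b=cv2.resize(t['image'][95:245,95:205,::-1],None,fx=3,fy=3)
cv2.imwrite('pics/held.png',np.hstack([a,b])[:, :800])
E
```

```text
13.35 [ 571.70969959 -177.65330942  104.42937654] [-1.79898625e+02  8.55676045e-03  7.77312550e+01] [-0.72798411 -0.04687306 -2.03409336] [-0.00993417 -0.0608866   0.02682252] 0.12345598672745833
```

View pics/held.png

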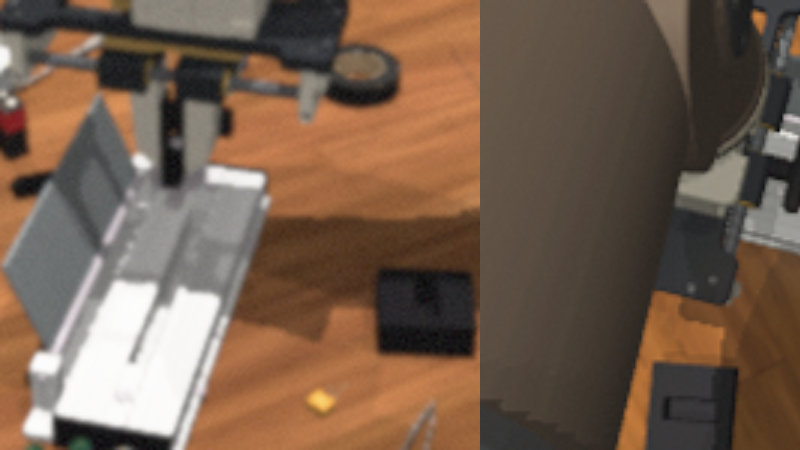

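Call:
servo_tool:
  commands:
    - [0,0,0.02,0,0,0]
    - [0,0,0.04,0,0,0]
    - [0,0,0.047,0,0,0]
    - [0,0,0.047,0,0,0]
    - [0,0,0.047,0,0,0]
    - [0,0,0.047,0,0,0]

```text
clock: 14.0
tcp_pos: [573.8, -178.0, 58.9]
tcp_rot: [179.9, 0.0, 77.7]
wrist_force: [-0.2, 1.1, -1.4]
width: 0.129
grip_force: 30.0
```

Call:
servo_tool:
  commands:
    - [0,0,0.0015,0,0,0]
    - [0,0,0.003,0,0,0]
    - [0,0,0.0045,0,0,0]
    - [0,0,0.0055,0,0,0]
    - [0,0,0.0055,0,0,0]
    - [0,0,0.0055,0,0,0]

```text
clock: 14.6
tcp_pos: [573.2, -177.9, 52.2]
tcp_rot: [-180.0, 0.0, 77.7]
wrist_force: [0.3, -0.2, -1.4]
width: 0.126
grip_force: 30.0
```

Call:
servo_tool:
  commands:
    - [0,0,0.001,0,0,0]
    - [0,0,0.002,0,0,0]
    - [0,0,0.003,0,0,0]
    - [0,0,0.004,0,0,0]
    - [0,0,0.004,0,0,0]

```text
clock: 15.1
tcp_pos: [573.1, -177.9, 48.1]
tcp_rot: [-180.0, 0.0, 77.7]
wrist_force: [-0.4, 0.7, -1.4]
width: 0.126
grip_force: 30.0
```

Call:
servo_tool:
  commands:
    - [0,0,0.0015,0,0,0]
    - [0,0,0.003,0,0,0]
    - [0,0,0.0045,0,0,0]
    - [0,0,0.006,0,0,0]
    - [0,0,0.0075,0,0,0]
    - [0,0,0.009,0,0,0]
    - [0,0,0.01,0,0,0]
    - [0,0,0.01,0,0,0]

```text
clock: 15.9
tcp_pos: [573.1, -177.9, 38.1]
tcp_rot: [-180.0, 0.0, 77.7]
wrist_force: [-0.1, 0.0, -0.4]
width: 0.124
grip_force: 30.0
```

Call:
servo_tool:
  commands:
    - [0,0,0.0005,0,0,0]
    - [0,0,0.001,0,0,0]
    - [0,0,0.001,0,0,0]
    - [0,0,0.001,0,0,0]

```text
clock: 16.3
tcp_pos: [573.2, -177.9, 37.4]
tcp_rot: [180.0, 0.0, 77.7]
wrist_force: [1.0, -0.2, -1.4]
width: 0.126
grip_force: 30.0
```

Call:
servo_tool:
  commands:
    - [0.003,0,0,0,0,0]
    - [0.006,0,0,0,0,0]
    - [0.008,0,0,0,0,4]
    - [0.008,0,0,0,0,7]
    - [0.008,0,0,0,0,9]
    - [0.008,0,0,0,0,9]

```text
clock: 16.9
tcp_pos: [574.6, -169.3, 37.2]
tcp_rot: [-180.0, -0.0, 68.8]
wrist_force: [-1.4, 2.7, -1.8]
width: 0.129
grip_force: 30.1
```

```bash
python3 - <<'E'
from h import *
s=state();print(s['clock'],s['tcp_pos'],s['tcp_rot'],s['wrist_force'],s['torque'],s['width'])
E
```

```text
16.9 [ 574.61890974 -169.29459792   37.22766574] [-1.79953349e+02 -4.30261352e-03  6.87508679e+01] [-1.43771175  2.65639994 -1.84580012] [0.55269247 0.29754992 0.33535051] 0.12929320491230176
```

Call:
servo_tool:
  commands:
    - [0,0,0,0,0,-2]
    - [0.002,-0.0003,0,0,0,-2]
    - [0.004,-0.0006,0,0,0,-2]
    - [0.004,-0.0006,0,0,0,-2]

```text
clock: 17.3
tcp_pos: [575.3, -166.3, 37.2]
tcp_rot: [-180.0, 0.0, 70.7]
wrist_force: [-3.1, -0.0, -2.9]
width: 0.13
grip_force: 30.0
```

```bash
cat > st.py <<'E'
from h import *
s=state();d=s['tcp_pos'][:2]-[577.5,-158.4];a=np.radians(-12.3)
print(s['clock'],'rail xy',d@[np.cos(a),np.sin(a)],d@[-np.sin(a),np.cos(a)],'z,yaw',s['tcp_pos'][2],s['tcp_rot'][2],s['wrist_force'].round(1),s['torque'].round(3),s['width'].round(3) if hasattr(s['width'],'round') else s['width'])
E
python3 st.py
```

```text
17.3 rail xy -0.4402317704461943 -8.186358453591303 z,yaw 37.161627313912284 70.70586771947953 [-3.1 -0.  -2.9] [-0.092  0.743  0.072] 0.12978832577194238
```

Call:
servo_tool:
  commands:
    - [0,0,0,0,0,3]
    - [0,0,0,0,0,5]
    - [0,0,0,0,0,5]

```text
clock: 17.6
tcp_pos: [575.6, -166.3, 37.3]
tcp_rot: [-180.0, 0.0, 65.7]
wrist_force: [-4.3, -1.8, -2.0]
width: 0.13
grip_force: 30.5
```

```bash
python3 st.py
```

```text
17.6 rail xy -0.2106703273777418 -8.109788197075902 z,yaw 37.2587954963261 65.70042384430299 [-4.3 -1.8 -2. ] [-0.137  0.71   0.524] 0.12965127712712968
```

Call:
servo_tool:
  commands:
    - [0,0,0,0,0,-8]
    - [0.002,-0.0004,0,0,0,-9]
    - [0.0039,-0.0008,0,0,0,-9]
    - [0.0039,-0.0008,0,0,0,-4]
    - [0.0039,-0.0008,0,0,0,0]
    - [0.0039,-0.0008,0,0,0,0]

```text
clock: 18.2
tcp_pos: [576.8, -161.2, 37.3]
tcp_rot: [-180.0, -0.0, 65.6]
wrist_force: [-3.1, 1.4, -1.2]
width: 0.124
grip_force: 30.2
```

```bash
python3 st.py
```

```text
18.2 rail xy -0.0911262559325416 -2.9329778042772756 z,yaw 37.34259830947706 65.58698332084255 [-3.1  1.4 -1.2] [0.569 0.517 0.379] 0.1244679515262116
```

Call:
servo_tool:
  commands:
    - [0,0,0,0,0,-8]
    - [0.002,-0.0004,0,0,0,-9]
    - [0.0039,-0.0008,0,0,0,-9]
    - [0.0039,-0.0008,0,0,0,-4]
    - [0.0039,-0.0008,0,0,0,0]
    - [0.0039,-0.0008,0,0,0,0]

```text
clock: 18.8
tcp_pos: [577.9, -157.6, 37.4]
tcp_rot: [180.0, -0.0, 65.5]
wrist_force: [-1.6, 2.2, -2.5]
width: 0.122
grip_force: 30.0
```

```bash
python3 st.py
```

```text
18.8 rail xy 0.22331464173168508 0.8691213136137977 z,yaw 37.398340446764365 65.54813124512903 [-1.6  2.2 -2.5] [0.479 0.128 0.186] 0.12157519077930208
```

Call:
servo_tool:
  commands:
    - [0,0,0,0,0,3]
    - [0,0,0,0,0,6]
    - [0,0,0,0,0,6]

```text
clock: 19.1
tcp_pos: [578.0, -157.7, 37.4]
tcp_rot: [180.0, -0.0, 59.8]
wrist_force: [-0.2, 1.9, -3.0]
width: 0.131
grip_force: 30.7
```

```bash
python3 st.py
```

```text
19.1 rail xy 0.36887723545637946 0.8453991878611435 z,yaw 37.40492241031898 59.764128866381945 [-0.2  1.9 -3. ] [0.516 0.032 0.505] 0.1306016592823214
```

```bash
cat > cb.py <<'E'
from h import *
a=np.radians(-12.3)
for n in('side','top'):
    c=capture(n)
    for t,z in(('crossbar',39),('tbolt',9)):
        for q in spot_point(n,t)[:2]:
            d=atz(c,q['centre'],z)[:2]-[577.5,-158.4]
            print(n,t,round(q['conf'],2),'rail',(d@[np.cos(a),np.sin(a)]).round(1),(d@[-np.sin(a),np.cos(a)]).round(1))
E
python3 cb.py; python3 st.py
```

```text
side crossbar 0.51 rail -6.6 -44.0
side crossbar 0.36 rail 108.2 -58.7
side tbolt 0.76 rail -1.8 -0.2
top crossbar 0.79 rail -11.0 -34.4
top tbolt 0.74 rail 0.8 -8.4
19.4 rail xy 0.33727780916331274 0.6830760958923753 z,yaw 37.41987644196772 59.78729783937027 [ 0.3  3.8 -1.4] [ 0.912 -0.242  0.549] 0.1299112926965844
```

Call:
servo_tool:
  commands:
    - [0,0,0,0,0,-8]
    - [0,0,0,0,0,-16]
    - [0.002,-0.0006,0,0,0,-16]
    - [0.0038,-0.0012,0,0,0,-16]
    - [0.0038,-0.0012,0,0,0,-10]
    - [0.0038,-0.0012,0,0,0,-6]
    - [0.0038,-0.0012,0,0,0,-6]

```text
clock: 20.1
tcp_pos: [578.8, -154.4, 37.5]
tcp_rot: [180.0, 0.0, 65.5]
wrist_force: [1.2, -0.0, -1.5]
width: 0.123
grip_force: 29.9
```

```bash
python3 st.py
```

```text
20.1 rail xy 0.4277721330389872 4.192063443195607 z,yaw 37.486763882186594 65.4776041074679 [ 1.2 -0.  -1.5] [-0.009 -0.284  0.082] 0.12305931920846666
```

Call:
servo_tool:
  commands:
    - [0,0,0,0,0,-8]
    - [0.002,-0.0004,0,0,0,-10]
    - [0.0039,-0.0008,0,0,0,-10]
    - [0.0039,-0.0008,0,0,0,-4]
    - [0.0039,-0.0008,0,0,0,0]
    - [0.0039,-0.0008,0,0,0,0]

```text
clock: 20.7
tcp_pos: [579.9, -150.4, 37.6]
tcp_rot: [179.9, -0.0, 65.5]
wrist_force: [0.5, -0.9, -1.4]
width: 0.128
grip_force: 29.9
```

```bash
python3 st.py
```

```text
20.7 rail xy 0.6341466398291044 8.32777775280807 z,yaw 37.57398972230466 65.51224609725031 [ 0.5 -0.9 -1.4] [-0.023 -0.371  0.073] 0.12838597737668286
```

Call:
servo_tool:
  commands:
    - [0,0,0,0,0,4]
    - [0,0,0,0,0,8]
    - [0,0,0,0,0,8]

```text
clock: 21.0
tcp_pos: [580.3, -150.6, 37.7]
tcp_rot: [179.9, -0.0, 57.7]
wrist_force: [2.5, -1.1, -3.0]
width: 0.13
grip_force: 30.0
```

```bash
python3 st.py; python3 cb.py
```

```text
21.0 rail xy 1.1119821745204193 8.273511646220573 z,yaw 37.6688057653462 57.69971803190471 [ 2.5 -1.1 -3. ] [-0.131 -0.979  0.2  ] 0.13042924591843164
side crossbar 0.67 rail -4.4 -37.1
side tbolt 0.58 rail -1.4 5.4
side tbolt 0.2 rail -80.5 -257.2
top crossbar 0.5 rail -10.2 -28.1
top tbolt 0.59 rail 3.3 7.8
```

Call:
servo_tool:
  commands:
    - [0,0,0,0,0,4]
    - [0,0,0,0,0,8]
    - [0,0,0,0,0,8]

```text
clock: 21.6
tcp_pos: [580.0, -150.6, 37.7]
tcp_rot: [179.9, -0.0, 49.7]
wrist_force: [5.2, -0.9, -1.1]
width: 0.131
grip_force: 30.5
```

```bash
python3 st.py; python3 cb.py
```

```text
21.6 rail xy 0.7805682899152724 8.19674200391726 z,yaw 37.655948764551844 49.7259584064479 [ 5.2 -0.9 -1.1] [-0.13  -1.282  0.508] 0.13123240891361126
side crossbar 0.78 rail -12.1 -36.2
side crossbar 0.48 rail 110.7 -49.3
side tbolt 0.76 rail 2.0 1.6
top crossbar 0.47 rail -15.0 -25.9
top tbolt 0.5 rail 4.9 5.7
```

Call:
servo_tool:
  commands:
    - [0,0,0,0,0,-8]
    - [0,0,0,0,0,-16]
    - [0,0,0,0,0,-24]
    - [0,0,0,0,0,-27]
    - [0.0015,-0.0013,0,0,0,-27]
    - [0.0031,-0.0026,0,0,0,-27]
    - [0.0031,-0.0026,0,0,0,-20]
    - [0.0031,-0.0026,0,0,0,-16]
    - [0.0031,-0.0026,0,0,0,-16]

```text
clock: 22.8
tcp_pos: [579.9, -146.4, 37.5]
tcp_rot: [179.9, -0.0, 65.6]
wrist_force: [3.0, -0.2, -0.5]
width: 0.123
grip_force: 29.9
```

```bash
python3 st.py
```

```text
22.8 rail xy -0.2291865070883121 12.207191488467526 z,yaw 37.45878917670464 65.62355989214741 [ 3.  -0.2 -0.5] [-0.211 -0.774 -0.005] 0.12308018551087507
```

Call:
servo_tool:
  commands:
    - [0,0,0,0,0,4]
    - [0,0,0,0,0,8]
    - [0,0,0,0,0,8]

```text
clock: 23.1
tcp_pos: [580.5, -147.2, 37.6]
tcp_rot: [179.9, -0.0, 57.7]
wrist_force: [5.3, -3.4, -0.9]
width: 0.129
grip_force: 30.0
```

```bash
python3 st.py;python3 cb.py
```

```text
23.1 rail xy 0.5921398976753048 11.599087547369516 z,yaw 37.62801226392238 57.68820456199854 [ 5.3 -3.4 -0.9] [-0.754 -1.265  0.147] 0.12891586327565666
side crossbar 0.63 rail -9.0 -38.6
side crossbar 0.62 rail -4.2 19.9
side tbolt 0.6 rail 1.8 9.9
top crossbar 0.77 rail -14.3 -26.1
top tbolt 0.66 rail -1.4 14.7
```

```bash
python3 - <<'E'
from h import *
c=capture('side');t=capture('top')
f=frame([577.5,-158.4,0],-12.3); q=proj(c,f([0,0,40]))[0];p=proj(t,f([0,0,40]))[0];print(q,p)
def crop(c,q,w,h,s):
    r,k=int(q[0])-h//2,int(q[1])-w//2
    return cv2.resize(c['image'][r:r+h,k:k+w,::-1],None,fx=s,fy=s,interpolation=cv2.INTER_CUBIC)
cv2.imwrite('pics/tw.png',np.hstack([crop(c,q,90,120,5)[:, :450],crop(t,p,70,120,5)]))
E
```

```text
[236.54485322 226.50334093] [150.05368058 172.39504521]
```

View pics/tw.png

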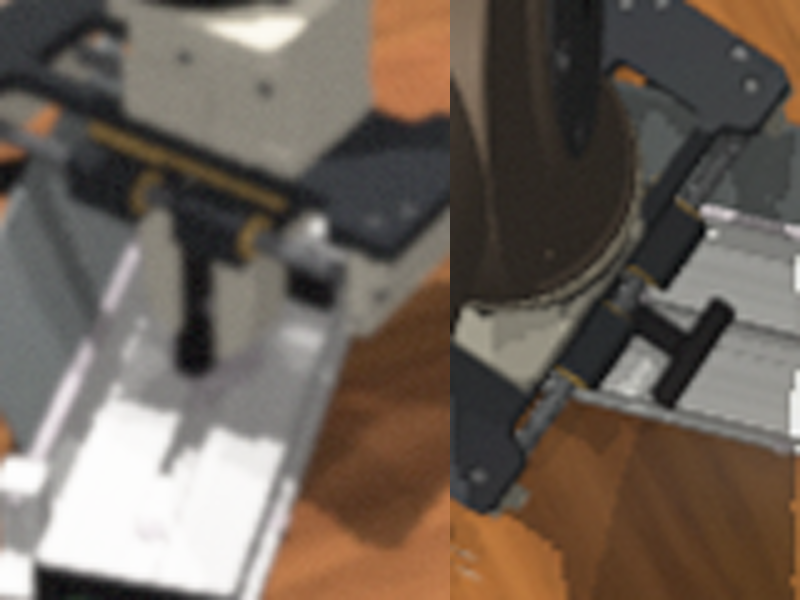

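```bash
python3 - <<'E'
from h import *
np.set_printoptions(precision=1,suppress=True)
t=capture('top');a=np.radians(-12.3)
U=lambda x,y:atz(t,(90+y/5-.5,137+(x-450)/5-.5),48.5)[:2]
e1,e2=U(722,307),U(668,395); v=e1-e2; v/=np.linalg.norm(v)
bar=np.array([-v[1],v[0]])  # +y of bolt
if bar[1]<0: bar=-bar
for nm,q in(('e1',e1),('e2',e2),('mid',(e1+e2)/2),('bolt',(e1+e2)/2+43*bar)):
    d=q-[577.5,-158.4];print(nm,q,'rail',d@[np.cos(a),np.sin(a)],d@[-np.sin(a),np.cos(a)])
print('len',np.linalg.norm(e1-e2),'bolt yaw',np.degrees(np.arctan2(-bar[0],bar[1])),'rel rail',np.degrees(np.arctan2(-bar[0],bar[1]))+12.3)
E
python3 st.py
```

```text
e1 [ 575.4 -195.7] rail 5.895967882902381 -36.871075593025374
e2 [ 540.  -176.1] rail -32.84604467116546 -25.228769080430563
mid [ 557.7 -185.9] rail -13.475038394131538 -31.049922336727967
bolt [ 578.6 -148.3] rail -1.0998668946513508 10.13083931672442
len 40.45351452806984 bolt yaw -29.025973061467038 rel rail -16.725973061467037
23.55 rail xy 0.5738608831240619 11.600553949894216 z,yaw 37.62153761447383 57.82496184643405 [ 5.1 -3.2 -1. ] [-0.758 -1.249  0.125] 0.12675472039573013
```

The crop shows the crossbar turned about 17° relative to the rail, with ends at (722,307) and (668,395). The bolt is therefore in the pocket and giving way. I'll relax the side force and carry on turning.

Call:
servo_tool:
  commands:
    - [-0.0003,0.0022,0,0,0,0]
    - [-0.0003,0.0022,0,0,0,4]
    - [-0.0003,0.0022,0,0,0,8]
    - [-0.0003,0.0022,0,0,0,10]
    - [-0.0003,0.0022,0,0,0,10]

```text
clock: 24.05
tcp_pos: [581.0, -148.1, 37.5]
tcp_rot: [180.0, 0.0, 47.8]
wrist_force: [0.7, -1.5, 3.6]
width: 0.131
grip_force: 30.8
```

```bash
python3 st.py;python3 cb.py
```

```text
24.05 rail xy 1.2723991455638717 10.822453570598208 z,yaw 37.47051981611857 47.78455471476765 [ 0.7 -1.5  3.6] [-0.531 -0.256  0.55 ] 0.13108324058845422
side crossbar 0.78 rail -12.6 -35.7
side tbolt 0.66 rail 4.0 6.4
top crossbar 0.67 rail -17.8 -22.4
top crossbar 0.27 rail 106.1 5.8
top tbolt 0.57 rail 9.3 3.7
top tbolt 0.46 rail 6.7 2.1
```

Call:
servo_tool:
  commands:
    - [0,0,-0.0005,0,0,-4]
    - [-0.0017,0.001,-0.0005,0,0,-6]
    - [-0.003,0.0018,-0.0005,0,0,-6]
    - [-0.0043,0.0025,-0.0005,0,0,-6]
    - [-0.0043,0.0025,-0.0005,0,0,-6]

```text
clock: 24.85
tcp_pos: [580.6, -149.1, 37.7]
tcp_rot: [-179.9, -0.2, 53.8]
wrist_force: [2.9, 7.5, 2.7]
width: 0.128
grip_force: 30.0
```

```bash
python3 st.py
```

```text
24.85 rail xy 1.0649781860209215 9.767962733571142 z,yaw 37.705878302225756 53.8495349092258 [2.9 7.5 2.7] [ 1.777 -0.705  0.216] 0.12822693627280754
```

Call:
servo_tool:
  commands:
    - [0,0,0,0,0,4]
    - [0,0,0,0,0,8]
    - [0,0,0,0,0,12]
    - [0,0,0,0,0,12]

```text
clock: 25.25
tcp_pos: [580.1, -150.1, 37.8]
tcp_rot: [-179.9, -0.1, 41.7]
wrist_force: [-0.6, 4.9, 5.5]
width: 0.137
grip_force: 31.1
```

```bash
python3 st.py; python3 cb.py
```

```text
25.25 rail xy 0.7982845600109159 8.708159421593004 z,yaw 37.84822953992734 41.722164006914866 [-0.6  4.9  5.5] [ 1.142 -0.103  0.571] 0.13681455822739982
side tbolt 0.63 rail 2.8 9.3
side tbolt 0.46 rail -82.5 -256.1
top crossbar 0.58 rail -17.0 -22.8
top tbolt 0.47 rail 2.0 4.5
```

Call:
servo_tool:
  commands:
    - [0.001,-0.0006,0,0,0,-8]
    - [0.0025,-0.0018,0,0,0,-16]
    - [0.004,-0.003,0,0,0,-18]
    - [0.006,-0.0044,0,0,0,-18]
    - [0.0077,-0.0056,0,0,0,-18]
    - [0.0077,-0.0056,0,0,0,-18]

```text
clock: 26.15
tcp_pos: [581.2, -144.3, 37.5]
tcp_rot: [-179.9, 0.1, 59.5]
wrist_force: [-2.3, -3.4, 1.8]
width: 0.126
grip_force: 29.9
```

```bash
python3 st.py
```

```text
26.15 rail xy 0.6189985336745343 14.518086998381786 z,yaw 37.530698390430516 59.46083485117169 [-2.3 -3.4  1.8] [-1.058  0.29   0.086] 0.1256269243449964
```

Call:
servo_tool:
  commands:
    - [0,0,0,0,0,4]
    - [0,0,0,0,0,8]
    - [0,0,0,0,0,12]
    - [0,0,0,0,0,12]

```text
clock: 26.55
tcp_pos: [581.7, -143.5, 37.7]
tcp_rot: [-180.0, 0.0, 47.6]
wrist_force: [-0.7, -2.3, 2.5]
width: 0.131
grip_force: 30.3
```

```bash
python3 st.py; python3 cb.py
```

```text
26.55 rail xy 0.9308937744578573 15.427685425772635 z,yaw 37.66031741254264 47.550661429134124 [-0.7 -2.3  2.5] [-0.771  0.142  0.487] 0.13142441708680977
side crossbar 0.46 rail -11.4 -19.7
side tbolt 0.49 rail -0.4 17.3
top crossbar 0.56 rail -18.5 -18.5
top crossbar 0.2 rail 101.2 9.0
top tbolt 0.48 rail 6.0 12.7
```

Call:
servo_tool:
  commands:
    - [0,0,0,0,0,0]
    - [0,0,0,0,0,0]
    - [0,0,0,0,0,0]
    - [0,0,0,0,0,0]
  claw: 0.3

```text
clock: 27.25
tcp_pos: [582.1, -143.2, 37.8]
tcp_rot: [-180.0, -0.0, 47.7]
wrist_force: [-0.2, -0.7, 0.3]
width: 0.344
grip_force: 0.0
```

```bash
python3 st.py; cat > fit.py <<'E'
from h import *
# fit the bolt (x,y,yaw) by silhouette of black crossbar/bar in top view near the rail
from scipy.optimize import minimize
c=capture('top'); g=c['image'].astype(float).max(2); g=cv2.GaussianBlur(g,(3,3),0)
def samp(x0,x1,y0,y1,z,n=8):
    X,Y=np.meshgrid(np.linspace(x0,x1,n),np.linspace(y0,y1,n)); return np.c_[X.ravel(),Y.ravel(),z+0*X.ravel()]
ins=np.vstack([samp(-22,22,-46.5,-39.5,49,10)]); out=np.vstack([samp(-30,30,-54,-51,49,10),samp(-32,-27,-50,-36,49,6),samp(27,32,-50,-36,49,6),samp(-22,-10,-34,-30,49,5),samp(10,22,-34,-30,49,5)])
def val(P): q=proj(c,P); return cv2.remap(g.astype(np.float32),q[:,1:2].astype(np.float32),q[:,0:1].astype(np.float32),cv2.INTER_LINEAR).ravel()
s=state();t=s['tcp_pos']
import sys
def cost(p):
    f=frame([p[0],p[1],0],p[2]); return np.minimum(val(f(ins)),90).mean()-np.minimum(val(f(out)),90).mean()
best=[]
for yaw in np.arange(-110,0,4.):
    for dx in(-3,0,3):
        for dy in(-3,0,3):
            best.append((cost((t[0]+dx,t[1]+dy,yaw)),t[0]+dx,t[1]+dy,yaw))
best.sort(); 
for b in best[:3]:
    r=minimize(cost,b[1:],method='Nelder-Mead',options=dict(initial_simplex=np.array(b[1:])+np.vstack([np.zeros(3),np.diag([2,2,4.])])))
    d=r.x[:2]-[577.5,-158.4];a=np.radians(-12.3)
    print('fit',r.fun.round(1),r.x.round(1),'rail',(d@[np.cos(a),np.sin(a)]).round(1),(d@[-np.sin(a),np.cos(a)]).round(1),'rel yaw',(r.x[2]+12.3).round(1))
E
python3 fit.py
```

```text
27.25 rail xy 1.2960901329650425 15.799844990329287 z,yaw 37.782356801103795 47.71642453956495 [-0.2 -0.7  0.3] [ 0.024 -0.063  0.01 ] 0.3441250902385024
fit -54.5 [ 580.1 -142.7  -24.5] rail -0.8 15.9 rel yaw -12.2
fit -54.5 [ 579.9 -142.5  -24.4] rail -1.0 16.0 rel yaw -12.1
fit -54.5 [ 579.9 -142.5  -24.3] rail -1.0 16.0 rel yaw -12.0
```

Call:
servo_tool:
  commands:
    - [-0.0003,-0.0006,0.0005,0,0,-8]
    - [-0.0006,-0.0012,0.001,0,0,-16]
    - [-0.0006,-0.0012,0.001,0,0,-18]
    - [-0.0006,-0.0012,0.001,0,0,-18]

```text
clock: 27.7
tcp_pos: [580.7, -143.3, 36.8]
tcp_rot: [-180.0, -0.0, 65.6]
wrist_force: [-0.3, 0.6, 0.7]
width: 0.351
grip_force: 0.0
```

Call:
servo_tool:
  commands:
    - [0,0,0,0,0,0]
    - [0,0,0,0,0,0]
    - [0,0,0,0,0,0]
    - [0,0,0,0,0,0]
    - [0,0,0,0,0,0]
  claw: 1

```text
clock: 28.2
tcp_pos: [580.9, -143.2, 36.9]
tcp_rot: [180.0, -0.0, 65.7]
wrist_force: [0.2, -0.6, -0.3]
width: 0.13
grip_force: 30.0
```

```bash
python3 st.py; python3 fit.py
```

```text
28.2 rail xy 0.0889510397083436 15.55966245530798 z,yaw 36.87833789587251 65.68939960283686 [ 0.2 -0.6 -0.3] [-0.053 -0.26   0.044] 0.13033101928379395
fit -53.3 [ 579.1 -142.5  -23.1] rail -1.8 15.9 rel yaw -10.8
fit -53.3 [ 579.3 -142.6  -23.2] rail -1.6 15.9 rel yaw -10.9
fit -53.3 [ 579.2 -142.5  -23.1] rail -1.7 15.9 rel yaw -10.8
```

Call:
servo_tool:
  commands:
    - [0,0,0,0,0,3]
    - [0,0,0,0,0,6]
    - [0,0,0,0,0,6]

```text
clock: 28.55
tcp_pos: [581.2, -143.6, 37.0]
tcp_rot: [179.9, 0.0, 59.7]
wrist_force: [2.6, -2.1, -1.2]
width: 0.124
grip_force: 30.0
```

```bash
python3 st.py; python3 fit.py
```

```text
28.55 rail xy 0.4777646980501801 15.222607994315517 z,yaw 36.970369189595104 59.65588162032137 [ 2.6 -2.1 -1.2] [-0.395 -0.68   0.098] 0.12364488498748515
fit -53.8 [ 579.4 -142.6  -28.9] rail -1.5 15.9 rel yaw -16.6
fit -53.8 [ 579.5 -142.7  -29. ] rail -1.4 15.8 rel yaw -16.7
fit -53.8 [ 579.6 -142.7  -29.1] rail -1.3 15.8 rel yaw -16.8
```

Call:
servo_tool:
  commands:
    - [-0.0012,0.001,0,0,0,0]
    - [-0.0025,0.0019,0,0,0,0]
    - [-0.0025,0.0019,0,0,0,0]

```text
clock: 28.9
tcp_pos: [581.2, -144.8, 36.9]
tcp_rot: [-179.9, -0.1, 59.8]
wrist_force: [0.7, 5.0, 1.8]
width: 0.123
grip_force: 30.0
```

```bash
python3 st.py
```

```text
28.9 rail xy 0.6900251617586969 14.116464605687415 z,yaw 36.89057410374041 59.81992036603703 [0.7 5.  1.8] [ 1.142 -0.304  0.087] 0.12284181848269021
```

Call:
servo_tool:
  commands:
    - [0,0,0,0,0,3]
    - [0,0,0,0,0,6]
    - [0,0,0,0,0,6]

```text
clock: 29.2
tcp_pos: [581.1, -145.5, 37.0]
tcp_rot: [-180.0, -0.0, 53.7]
wrist_force: [-0.7, 4.4, 2.1]
width: 0.128
grip_force: 30.1
```

```bash
python3 st.py; python3 fit.py
```

```text
29.2 rail xy 0.8082633100416344 13.373951229370737 z,yaw 36.983153144287655 53.74966537434789 [-0.7  4.4  2.1] [ 0.859 -0.302  0.296] 0.12759173647224226
fit -51.8 [ 580.2 -144.7  -35.5] rail -0.3 13.9 rel yaw -23.2
fit -50.8 [ 582.6 -146.5  -35.1] rail 2.5 12.7 rel yaw -22.8
fit -51.9 [ 580.  -144.6  -35.1] rail -0.5 14.0 rel yaw -22.8
```

Call:
servo_tool:
  commands:
    - [0.0015,-0.0007,0,0,0,0]
    - [0.003,-0.0013,0,0,0,0]
    - [0.0046,-0.002,0,0,0,0]
    - [0.0046,-0.002,0,0,0,0]

```text
clock: 29.65
tcp_pos: [581.3, -144.9, 36.9]
tcp_rot: [179.9, 0.2, 53.6]
wrist_force: [-2.0, -7.1, 3.8]
width: 0.13
grip_force: 30.2
```

```bash
python3 st.py; python3 fit.py
```

```text
29.65 rail xy 0.8646594873784548 13.963983995653116 z,yaw 36.89929226352739 53.60915533384924 [-2.  -7.1  3.8] [-1.777  0.395  0.296] 0.1303171178632411
fit -52.6 [ 580.4 -144.5  -35.6] rail -0.1 14.2 rel yaw -23.3
fit -52.5 [ 581.  -144.8  -36.2] rail 0.5 14.0 rel yaw -23.9
fit -52.6 [ 580.5 -144.6  -35.7] rail 0.0 14.2 rel yaw -23.4
```

Call:
servo_tool:
  commands:
    - [-0.0023,0.001,-0.0005,0,0,0]
    - [-0.0023,0.001,-0.0007,0,0,0]
    - [-0.0023,0.001,-0.0007,0,0,0]

```text
clock: 30.0
tcp_pos: [581.1, -145.1, 37.0]
tcp_rot: [-180.0, 0.1, 53.7]
wrist_force: [-0.0, -5.6, -3.5]
width: 0.128
grip_force: 30.1
```

```bash
python3 st.py
```

```text
30.0 rail xy 0.7140537171527085 13.789084842920678 z,yaw 37.03943968176571 53.672008275382524 [-0.  -5.6 -3.5] [-1.336 -0.327  0.287] 0.12776861899495015
```

Call:
servo_tool:
  commands:
    - [0,0,0,0,0,3]
    - [0,0,0,0,0,6]
    - [0,0,0,0,0,6]

```text
clock: 30.3
tcp_pos: [581.1, -144.8, 37.3]
tcp_rot: [180.0, 0.1, 47.6]
wrist_force: [-1.2, -4.8, -2.0]
width: 0.13
grip_force: 30.5
```

```bash
python3 st.py; python3 fit.py
```

```text
30.3 rail xy 0.6432208899082701 14.100197383701472 z,yaw 37.303604574832406 47.61182761795337 [-1.2 -4.8 -2. ] [-1.294 -0.035  0.507] 0.13048185632546525
fit -52.3 [ 580.  -144.4  -38.2] rail -0.5 14.3 rel yaw -25.9
fit -52.3 [ 580.  -144.3  -38.1] rail -0.6 14.3 rel yaw -25.8
fit -52.3 [ 580.1 -144.4  -38.2] rail -0.5 14.3 rel yaw -25.9
```

Call:
servo_tool:
  commands:
    - [0,0,0,0,0,0]
    - [0,0,0,0,0,0]
    - [0,0,0,0,0,0]
    - [0,0,0,0,0,0]
  claw: 0.3

```text
clock: 30.75
tcp_pos: [581.8, -143.3, 37.6]
tcp_rot: [-180.0, -0.0, 47.7]
wrist_force: [-0.7, -0.2, 0.6]
width: 0.344
grip_force: 0.0
```

```bash
python3 st.py; python3 fit.py
```

```text
30.75 rail xy 0.9514836956212324 15.62855385966767 z,yaw 37.55168986409689 47.73393911532194 [-0.7 -0.2  0.6] [ 0.005 -0.04   0.009] 0.34436759930889377
fit -54.1 [ 579.5 -143.6  -24.2] rail -1.2 14.9 rel yaw -11.9
fit -54.1 [ 579.8 -143.7  -24.6] rail -0.9 14.9 rel yaw -12.3
fit -54.2 [ 579.5 -143.5  -24.1] rail -1.2 15.0 rel yaw -11.8
```

Call:
servo_tool:
  commands:
    - [-0.0002,-0.0003,0.0005,0,0,-8]
    - [-0.0004,-0.0006,0.0006,0,0,-16]
    - [-0.0004,-0.0006,0.0006,0,0,-18]
    - [-0.0004,-0.0006,0.0006,0,0,-18]

```text
clock: 31.2
tcp_pos: [580.9, -143.8, 36.9]
tcp_rot: [-180.0, -0.0, 65.6]
wrist_force: [-0.2, -0.5, 0.4]
width: 0.35
grip_force: 0.0
```

Call:
servo_tool:
  commands:
    - [0,0,0,0,0,0]
    - [0,0,0,0,0,0]
    - [0,0,0,0,0,0]
    - [0,0,0,0,0,0]
    - [0,0,0,0,0,-5]
    - [0,0,0,0,0,-11]
    - [0,0,0,0,0,-11]
    - [0.002,-0.0004,0,0,0,-11]
    - [0.004,-0.0008,0,0,0,-11]
    - [0.006,-0.0012,0,0,0,-11]
    - [0.006,-0.0012,0,0,0,-11]
  claw: 1

```text
clock: 32.3
tcp_pos: [582.4, -137.1, 36.9]
tcp_rot: [180.0, -0.0, 76.7]
wrist_force: [-0.1, -0.8, -0.6]
width: 0.126
grip_force: 30.0
```

```bash
python3 st.py; python3 fit.py
```

```text
32.3 rail xy 0.29088319656790107 21.891695130218025 z,yaw 36.94001230042035 76.7060179358149 [-0.1 -0.8 -0.6] [ 0.045 -0.078 -0.008] 0.12646574418383152
fit -54.3 [ 581.  -137.1  -12.7] rail -1.1 21.6 rel yaw -0.4
fit -54.4 [ 580.5 -136.9  -12.1] rail -1.7 21.6 rel yaw 0.2
fit -54.3 [ 580.8 -137.1  -12.6] rail -1.3 21.5 rel yaw -0.3
```

Call:
servo_tool:
  commands:
    - [0,0,0,0,0,5]
    - [0,0,0,0,0,10]
    - [0,0,0,0,0,14]
    - [0,0,0,0,0,14]

```text
clock: 32.75
tcp_pos: [582.4, -137.7, 36.9]
tcp_rot: [180.0, 0.0, 62.6]
wrist_force: [-0.5, 0.3, -0.3]
width: 0.128
grip_force: 30.0
```

```bash
python3 st.py; python3 fit.py
```

```text
32.75 rail xy 0.3253160946669648 21.28286763750093 z,yaw 36.943442033093774 62.6355471936301 [-0.5  0.3 -0.3] [ 0.005 -0.08  -0.032] 0.12842976132335332
fit -54.0 [ 580.4 -137.4  -25.9] rail -1.7 21.1 rel yaw -13.6
fit -54.1 [ 580.6 -137.5  -26.1] rail -1.4 21.1 rel yaw -13.8
fit -54.1 [ 580.5 -137.4  -25.9] rail -1.6 21.1 rel yaw -13.6
```

Torque is now zero and the bolt follows freely, so this is the pocket. I'll continue to a quarter turn.

Call:
servo_tool:
  commands:
    - [0,0,0,0,0,5]
    - [0,0,0,0,0,10]
    - [0,0,0,0,0,15]
    - [0,0,0,0,0,20]
    - [0,0,0,0,0,20]

```text
clock: 33.3
tcp_pos: [582.3, -137.7, 36.9]
tcp_rot: [180.0, 0.0, 42.7]
wrist_force: [0.6, 0.5, 0.4]
width: 0.129
grip_force: 30.0
```

```bash
python3 st.py
```

```text
33.3 rail xy 0.29291654506407294 21.270149227491114 z,yaw 36.91808477896254 42.74313959087567 [0.6 0.5 0.4] [-0.024 -0.018  0.009] 0.12917202127529395
```

Call:
servo_tool:
  commands:
    - [0,0,0,0,0,6]
    - [0,0,0,0,0,12]
    - [0,0,0,0,0,18]
    - [0,0,0,0,0,24]
    - [0,0,0,0,0,30]
    - [0,0,0,0,0,36]
    - [0,0,0,0,0,42]
    - [0,0,0,0,0,48]
    - [0,0,0,0,0,55]
    - [0,0,0,0,0,55]
    - [0,0,0,0,0,55]

```text
clock: 34.4
tcp_pos: [582.3, -137.6, 36.9]
tcp_rot: [180.0, 0.0, -11.9]
wrist_force: [0.1, 0.2, 0.9]
width: 0.125
grip_force: 30.0
```

```bash
python3 st.py; python3 fit.py
```

```text
34.4 rail xy 0.2906791865054461 21.354277507155313 z,yaw 36.90113466669969 -11.946293543775711 [0.1 0.2 0.9] [ 0.086  0.033 -0.013] 0.12459565985337005
fit -55.3 [ 581.4 -139.5 -103.3] rail -0.2 19.3 rel yaw -91.0
fit -55.3 [ 581.4 -139.6 -103.7] rail -0.2 19.2 rel yaw -91.4
fit -55.3 [ 581.3 -139.9 -103.8] rail -0.2 18.9 rel yaw -91.5
```

Call:
servo_tool:
  commands:
    - [0,0,0,0,0,0]
    - [0,0,0,0,0,0]
    - [0,0,0,0,0,0]
    - [0,0,0,0,0,0]
    - [0,0,0,0,0,0]
  claw: 0

```text
clock: 34.95
tcp_pos: [582.3, -137.9, 36.9]
tcp_rot: [180.0, 0.0, -12.3]
wrist_force: [-0.1, 1.1, -0.2]
width: 0.485
grip_force: 0.0
```

Call:
servo_tool:
  commands:
    - [0,0,-0.015,0,0,0]
    - [0,0,-0.04,0,0,0]
    - [0,0,-0.07,0,0,0]
    - [0,0,-0.11,0,0,0]
    - [-0.03,0,-0.14,0,0,0]
    - [-0.07,0,-0.16,0,0,0]
    - [-0.11,0,-0.18,0,0,0]
    - [-0.15,0,-0.18,0,0,0]
    - [-0.19,0,-0.18,0,0,0]
    - [-0.2,0,-0.18,0,0,0]
    - [-0.2,0,-0.18,0,0,0]

```text
clock: 36.05
tcp_pos: [386.1, -95.1, 218.0]
tcp_rot: [-180.0, -0.1, -12.3]
wrist_force: [0.9, 0.4, 0.4]
width: 0.499
grip_force: 0.0
```

```bash
sed -i "s/s=state();t=s\['tcp_pos'\]/t=np.array([581.5,-139.,0])/" fit.py; python3 st.py; python3 fit.py; python3 cb.py; python3 - <<'E'
from h import *
f=frame([577.5,-158.4,0],-12.3)
print('tab expected open',f([46-62*np.cos(1.95)+22*np.sin(1.95),0,34+62*np.sin(1.95)+22*np.cos(1.95)]))
cs={n:capture(n) for n in('side','top')}
p=[spot_point(n,'guard_tab') for n in cs]; print(p)
if all(p): print(tri(cs['side'],p[0][0]['centre'],cs['top'],p[1][0]['centre']))
# flatness: stem knob / bar height from side+top not needed; check tape and reel
for t in('tape_roll','solder_reel'):
    for n in cs: print(t,n,[(np.round(d['centre'],1).tolist(),round(d['conf'],2)) for d in spot_point(n,t)[:1]])
E
```

```text
36.05 rail xy -200.53244377318978 21.05681426047566 z,yaw 218.00998433838524 -12.280470635308458 [0.9 0.4 0.4] [0.085 0.016 0.003] 0.49863297304742477
fit -49.0 [ 580.5 -140.5 -104.1] rail -0.9 18.1 rel yaw -91.8
fit -49.0 [ 580.5 -140.4 -104.1] rail -0.9 18.2 rel yaw -91.8
fit -48.9 [ 580.4 -140.7 -104.5] rail -0.9 17.9 rel yaw -92.2
side crossbar 0.58 rail -39.0 24.3
side crossbar 0.5 rail -11.9 45.7
side tbolt 0.7 rail 1.2 18.0
top crossbar 0.95 rail -40.7 28.5
top tbolt 0.82 rail -0.2 19.4
top tbolt 0.21 rail 2.1 0.7
tab expected open [[ 664.83646762 -177.44242946   83.45152404]]
[[{'centre': [207.9, 182.7], 'conf': 0.64}], [{'centre': [100.1, 183.0], 'conf': 0.9}, {'centre': [218.6, 299.9], 'conf': 0.27}]]
(array([ 661.36925761, -181.22043519,   88.4132956 ]), np.float64(6.228300645249038))
tape_roll side [([180.6, 289.2], 0.73)]
tape_roll top [([219.9, 300.4], 0.79)]
solder_reel side [([169.2, 241.1], 0.88)]
solder_reel top [([169.3, 323.6], 0.61)]
```

```bash
python3 -c "
from station import *
print(hand_in())"
```

```text
the job is handed in; nothing more can be done
None
```

The job is handed in at about 37 s of the 72 s allowed: the guard is open, and the T-bolt is locked in the pocket with its bar square across the rail to within about 2° by camera; the tape roll and solder reel are undisturbed.

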